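Raise the fume box window to its working mark

ROBOT

A 6-joint arm with a two-finger parallel gripper is mounted at the origin on a cart in front of the work surface, level with it; the furniture and walls round the work are solid. World frame = base frame: x ahead of the robot, y to its left, z up, the work surface at z = 0. Lengths are in m, angles in rad, forces in N, time in s.
With the tool pointing down it reaches from about 0.25 to 0.775 m from the base axis. Payload 4 kg.
Tool frame: the origin (TCP) lies midway between the tips of the shut fingers; the grasp point (between the pads) lies 19 mm behind it; x points along the fingers, y is the direction in which the jaws open and shut, and the axes are right-handed (so a half turn about x gives the same grasp; the last joint's range is limited). The gripper opens to 85 mm and grips with 20 to 120 N. Pads are 22 mm wide; open, the fingers measure 114 mm over their backs; the gripper's body (76 mm by 85 mm) begins 54 mm behind the grasp point. The pads swing forward as they close: fully open they stand 13 mm farther back than shut.
Start: joints at [1.039, 0.087, 1.371, -0, 1.684, -0.103], TCP at [0.229, 0.5, 0.206] pointing down, gripper open.
Joint ranges: [-3.1, 3.1], [-0.76, 2.03], [0.27, 2.55], [-1.08, 4.22], [0.17, 2.65], [-2.57, 2.57]. Speed limits (rad/s): [2.79, 2.79, 3.14, 3.14, 3.14, 3.14].

INTERFACE

Orientations are given as a rotation vector (axis times angle).
In Python, from rig import robot gives the robot as it stands. The module is installed in compiled form; this text tells all that it offers. Calls block until the motion is done:
- robot.reach(position, orientation): joint-space move of the TCP to a pose.
- robot.move_straight(position, ori=None, speed=0.15): straight line of the TCP; ori=None keeps the orientation; speed is the mean speed in m/s.
- robot.goto_joints(angles): joint-space move.
- robot.gripper_open() and robot.grab(): open the fingers fully, or close them until they stop; the grip force is fixed at half the most.
- robot.dwell(seconds).
- robot.ik(position, orientation): joint angles nearest the present ones, or None.
- robot.get_state(): the state.
- robot.read_camera(name): name is "side" or "top"; returns a dict with "pixels" (420x560x3 uint8, red, green, blue), "z_map" (420x560 float32, m along the optical axis (not along the pixel's ray), 0 where there is no reading), "vfov" (degrees; the focal length in pixels is half the picture's height over the tangent of half this angle, whatever the lens; pixels are square), "cx", "cy" (the principal point, pixels), "origin" and "attitude" of the camera in the world. Camera axes: x right, y up, looking along -z (the intrinsics and any distortion apply to the point x, -y, -z); pixel columns grow to the right and rows downward; lengths in m; the calibration is good to about 2 mm. A picture is of the moment at which its call begins.
A pose or a line that the arm cannot do raises robot.PlanningError and nothing moves.
- robot.job_done(): hands the job in, once; it reports no verdict.
The state is a dict: "t": time; "joint_pos": joint angles; "qvel": joint speeds; "joint_efforts": joint torques, N m; "tool_pos": TCP position; "eef_rot": TCP orientation; "contact_force": force on the tool from outside, world axes, zero at the start; "torque": the same for the moment, N m; "opening": finger opening in m.
Only numpy, scipy, OpenCV 4.12 (cv2) and the standard library are available. Lean on these libraries where they do the work, as an engineer would, in place of code of your own. Each camera call takes 0.05 s, during which the arm holds its last target. There are 200 camera calls.

TASK

Open the fume box for work: with the fingertips, push its sliding front window up from beneath the lip until the underside of the lip is level with the tip of the pointed index clip (not the square-ended one), then take the hand away and leave the window standing there. Do not grip or lift anything, do not shift the index clips, and leave the pots, tools and block where they are.

Things in the scene. Friction and masses are not known exactly. Their poses are not given: they have to be found in the camera images.
- fume_box: fixed bench-top fume box, 170 mm deep, 230 wide, 330 high without its duct spigot, clear walls; two aluminium columns 479 high at its front corners (front faces at x = -90, centres at y = +102 and -102). Origin at the centre of its underside, on the table; x points from its front into it, y to its left seen from in front, z up. Its front faces right and half towards the robot.
- sash (a joint): height of the sliding window in m: 0 at its lowest (lip's underside 100 mm above the table), up to 0.18; starts at 0 to 0.035. It moves straight up and down only. A counterweight hidden in the columns balances it: it stays where it is left, and 2 to 5 N upward on the lip moves it.
- lip (a point): lower front edge of the window's lip, at mid width, level with its underside; moves with the window; axes as the fume box. The lip is a solid aluminium wedge 160 mm wide, standing 40 proud of the glass, underside flat and level, top sloping up and back to the glass over 60. Fingertips leaning towards the box (along its +x) reach under it from in front; below it stands nothing higher than 50.
- pointed_tip (a point): tip of the pointed index clip, whose height is the working height (175 to 260 mm above the table, 40 or more above the lip's starting height). Dark steel clip 22 wide, 24 high, with thumbscrew, on the front of the right column (farther from the robot), its pointed nose aimed left at the lip. Held by friction only; a knock of 8 N shifts it. Axes as the fume box.
- square_end (a point): square end of the other index clip, of the same size, on the left column, nearer the robot; marks another height that is not wanted now. Axes as the fume box.
- wax_pot: cream screw-lid pot, 59 across, 40 high, standing inside the fume box behind the window; origin at the centre of its underside (sizes in mm). Loose; not part of the job.
- bench_block: grey steel block 64 x 64 x 16, lying inside the fume box; origin at the centre of its underside (sizes in mm). Loose; not part of the job.
- flux_pot: screw-lid pot with black lid, 51 across, 46 high, standing by the left front corner of the fume box; origin at the centre of its underside (sizes in mm). Loose; not part of the job.
- paste_pot: small screw-lid pot with red lid, 41 across, 36 high, standing by the right front corner of the fume box; origin at the centre of its underside (sizes in mm). Loose; not part of the job.
- red_pliers: pliers with red grips, 144 long, 12 high, lying under the lip in front of the fume box; origin at the centre of its underside (sizes in mm). Loose; not part of the job.
- blue_needle_file: thin file with blue handle, 162 long, 9 high, lying left of the fume box, on the robot's side; origin at the centre of its underside (sizes in mm). Loose; not part of the job.

How it is judged:
On the way:
1. the fingers, reaching in below the lip's underside, bear on it and have raised the window by more than 10 mm (contact force between the fingers and fume_box above 0.5 N and z of the grasp point in the frame of lip below 0.02 m and x of the grasp point in the frame of lip above -0.06 m and distance of lip from where it was at the start of the episode above 0.01 m), for 0.1 s.
At the end, for the whole second after the job is handed in: The underside of the lip is within 10 mm of the height of the pointed clip's tip, the window is at rest, and the hand is clear of everything (z of lip in the frame of pointed_tip between -0.01 and 0.01 m and velocity of joint sash between -0.005 and 0.005 m/s); the robot touches nothing.
It fails at once if an index clip is shifted by more than 4 mm (distance of any of pointed_tip, square_end from where it was at the start of the episode above 0.004 m).
It fails at once if a pot, tool or the block is lifted, carried or shoved by more than 15 mm (distance of any of wax_pot, bench_block, flux_pot, paste_pot, red_pliers, blue_needle_file from where it was at the start of the episode above 0.015 m).
It also fails if it takes over 37 s, if anything falls off the work surface, if the arm or the gripper's body presses on something with over 40 N, if the wrist force passes 120 N, or if a joint passes its speed limit or range.

## Working session

There is one attempt and no reset: what is moved stays moved. The work goes in short steps, each a Python script; the robot and the scene stay as the last script left them, time stands still between calls to the robot, and variables do not carry over. Pictures are saved under pics/ and viewed, about 8 in all and at most 12, crops included, and the job is handed in when it is done.

```bash
mkdir -p pics; python3 - <<'E'
from rig import robot
import cv2,numpy as np,pickle
for n in("side","top"):
    c=robot.read_camera(n); pickle.dump(c,open(n+".pkl","wb"))
    cv2.imwrite(f"pics/{n}0.png",cv2.cvtColor(c["pixels"],cv2.COLOR_RGB2BGR))
    print(n,{k:v for k,v in c.items() if k not in("pixels","z_map")},(c["z_map"]>0).mean())
print(robot.get_state())
E
```

```text
side {'vfov': 50.1717317744404, 'cx': 275.7264360711909, 'cy': 204.81309019962347, 'origin': array([-0.26601315,  0.2746001 ,  0.51495595]), 'attitude': array([ 0.87030645, -0.87591104, -1.36595382])} 0.9958248299319727
top {'vfov': 44.43253707946233, 'cx': 284.62591994322497, 'cy': 213.5351082927168, 'origin': array([-0.11748013,  0.17763333,  0.90656316]), 'attitude': array([ 0.55247811, -0.46796593, -1.38757157])} 0.995969387755102
{'t': 0.1, 'joint_pos': array([ 1.03888391e+00,  8.79006934e-02,  1.37213576e+00,  9.26258011e-07,
        1.68361376e+00, -1.03088853e-01]), 'qvel': array([-0.00070443, -0.00102699, -0.00490395,  0.00053444,  0.00134043,
       -0.00162881]), 'joint_efforts': array([ 2.42952825e-03, -3.53014326e+01, -3.14218640e+01, -7.11035386e-05,
        7.93704763e-03,  1.48926188e-05]), 'tool_pos': array([0.22842722, 0.49975652, 0.20462897]), 'eef_rot': array([ 0.33481445,  1.5451487 , -0.3379041 ]), 'contact_force': array([ 0.1933393 ,  0.68053145, -0.20673161]), 'torque': array([-0.02880097,  0.03104488,  0.00375496]), 'opening': 0.08538011167632224}
```

View pics/side0.png

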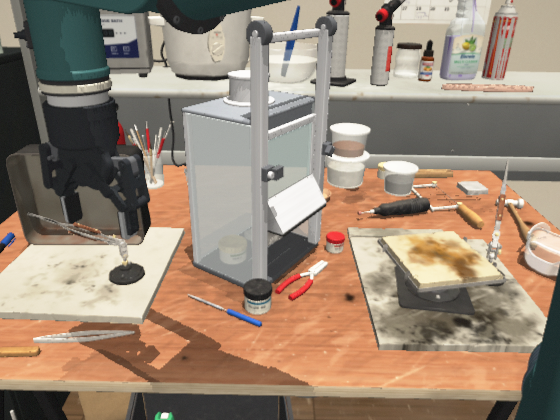

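View pics/top0.png

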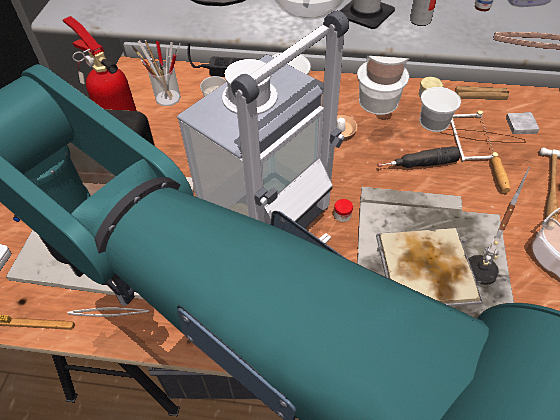

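The side view shows the near column at (262,150), the far column at (322,110), the square clip at (271,173), the pointed clip at (327,149), the white lip at (300,205) and the red pliers at (302,278). In the top view the arm hides most of the front of the box. Next I'll enlarge the side view and turn pixels into points.

```bash
cat > h.py <<'E'
import numpy as np,cv2,pickle
from scipy.spatial.transform import Rotation as R
def cam(c):
    f=c["pixels"].shape[0]/2/np.tan(np.radians(c["vfov"]/2)); return f,R.from_rotvec(c["attitude"]).as_matrix()
def ray(c,u,v):
    f,M=cam(c); return M@np.array([(u-c["cx"])/f,-(v-c["cy"])/f,-1])
def pt(c,u,v,z=None):
    d=ray(c,u,v); return c["origin"]+d*(c["z_map"][int(round(v)),int(round(u))] if z is None else z)
def onplane(c,u,v,p,n):
    d=ray(c,u,v); return c["origin"]+d*(np.dot(np.subtract(p,c["origin"]),n)/np.dot(d,n))
def cloud(c):
    f,M=cam(c); v,u=np.mgrid[:420,:560]; z=c["z_map"].astype(float)
    return np.stack([(u-c["cx"])/f*z,-(v-c["cy"])/f*z,-z],-1)@M.T+c["origin"]
def proj(c,p):
    f,M=cam(c); q=M.T@(np.asarray(p)-c["origin"]); return c["cx"]+f*q[0]/-q[2], c["cy"]-f*q[1]/-q[2]
E
python3 - <<'E'
from h import *
c=pickle.load(open("side.pkl","rb"))
im=cv2.cvtColor(c["pixels"],cv2.COLOR_RGB2BGR)[120:270,235:360]
cv2.imwrite("pics/crop1.png",cv2.resize(im,None,fx=4.8,fy=4,interpolation=cv2.INTER_CUBIC) if 0 else cv2.resize(im,None,fx=4,fy=4,interpolation=cv2.INTER_CUBIC))
P=cloud(c)
for u,v in[(258,60),(258,120),(258,200),(258,260),(262,120),(262,200),(266,120),(266,160),(266,200),(266,250),(321,60),(321,100),(321,130),(321,180),(321,240),(271,173),(327,149),(300,200),(290,210),(290,225),(315,190),(302,278),(258,290),(335,240),(300,385)]:
    print(u,v,P[v,u].round(4))
E
```

```text
258 60 [0.4244 0.3105 0.4226]
258 120 [0.4263 0.3108 0.3319]
258 200 [0.4228 0.3111 0.1951]
258 260 [0.4257 0.3116 0.0737]
262 120 [0.4248 0.3045 0.3324]
262 200 [0.4238 0.3043 0.1948]
266 120 [0.4321 0.2985 0.3306]
266 160 [0.4367 0.2983 0.262 ]
266 200 [0.4345 0.2979 0.19  ]
266 250 [0.4346 0.2974 0.0898]
321 60 [0.5973 0.2032 0.4013]
321 100 [0.5965 0.199  0.328 ]
321 130 [0.5951 0.1957 0.2695]
321 180 [0.6016 0.189  0.1608]
321 240 [ 0.6345  0.1772 -0.0017]
271 173 [0.4154 0.2893 0.2474]
327 149 [0.5762 0.1835 0.237 ]
300 200 [0.5183 0.2352 0.1525]
290 210 [0.4793 0.2549 0.1498]
290 225 [0.4577 0.2546 0.1299]
315 190 [0.5682 0.2032 0.1524]
302 278 [ 0.483   0.2266 -0.0031]
258 290 [0.3754 0.3091 0.0443]
335 240 [0.5757 0.1535 0.0327]
300 385 [ 0.2095  0.2397 -0.0003]
```

View pics/crop1.png

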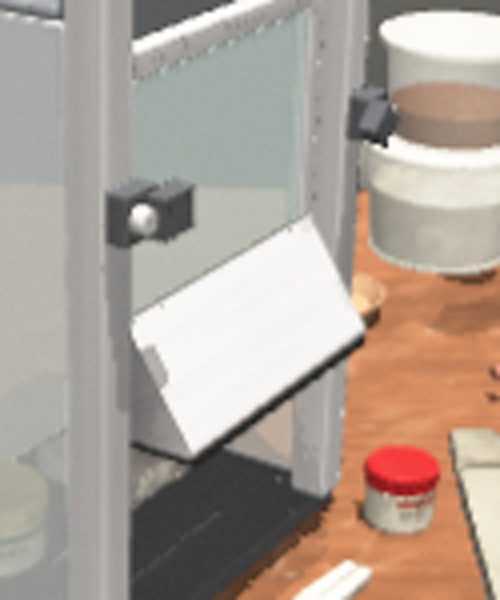

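```bash
python3 - <<'E'
from h import *
c=pickle.load(open("side.pkl","rb")); P=cloud(c)
px=c["pixels"].astype(int)
def plane(Q):
    m=np.median(Q,0); 
    for _ in range(4):
        U,s,V=np.linalg.svd(Q-Q.mean(0),full_matrices=False); n=V[2]; r=(Q-Q.mean(0))@n; Q=Q[abs(r)<2*np.std(r)+1e-4]
    return Q.mean(0),n,np.std((Q-Q.mean(0))@n),len(Q)
def quad(pts):
    m=np.zeros((420,560),np.uint8); cv2.fillPoly(m,[np.array([[235+a/4,120+b/4] for a,b in pts]).round().astype(int)],1); return P[m>0]
lip=plane(quad([(155,330),(300,240),(345,320),(200,430)])); print("lip",lip)
n=lip[1]*np.sign(lip[1][2]); print("slope deg",np.degrees(np.arctan2(n[2],np.hypot(n[0],n[1]))))
x=-n[:2]/np.hypot(*n[:2]); y=np.array([-x[1],x[0]]); print("x",x,np.degrees(np.arctan2(x[1],x[0])))
# left column side face & front face
for q in ([(75,0),(95,0),(95,580),(75,580)],[(108,0),(122,0),(120,170),(110,170)],[(325,10),(345,10),(340,200),(320,200)],[(303,480),(330,480),(345,240),(335,240)]):
    A=plane(quad(q)); print(A, "xb,yb of centre",A[0][:2]@x,A[0][:2]@y)
B=np.stack([P[...,0]*x[0]+P[...,1]*x[1],P[...,0]*y[0]+P[...,1]*y[1],P[...,2]],-1); np.save("B.npy",B)
# dark clip
for nm,(u0,u1,v0,v1) in dict(pointed=(320,335,138,160),square=(258,286,160,186)).items():
    d=px[v0:v1,u0:u1]; m=(d.max(-1)<95); Q=B[v0:v1,u0:u1][m]; print(nm,m.sum()); print(np.percentile(Q,[2,10,50,90,98],axis=0).round(4))
E
```

```text
lip (array([0.5077611 , 0.24073903, 0.15129243]), array([-0.45130592, -0.68916505,  0.56689902]), np.float64(0.0007692287994756614), 1085)
slope deg 34.53426664914238
x [0.54784278 0.83658131] 56.78085559387847
(array([0.42649401, 0.31371332, 0.20353376]), array([ 0.80665282, -0.59102406, -0.00133952]), np.float64(0.000804040011765571), 819) xb,yb of centre 0.4960983614150059 -0.18493134048799348
(array([0.42587548, 0.30165846, 0.2996499 ]), array([ 0.03205751, -0.999375  , -0.01489727]), np.float64(0.002067414251679213), 193) xb,yb of centre 0.48567463639825664 -0.191018061737751
(array([0.5912643 , 0.20018938, 0.2374269 ]), array([ 0.07735531,  0.99669314, -0.0248786 ]), np.float64(0.0034400367466057534), 294) xb,yb of centre 0.49139457507201467 -0.38496835006987506
(array([0.58288851, 0.19489276, 0.09029736]), array([-0.14561843, -0.98878719, -0.03309327]), np.float64(0.00334448094807498), 319) xb,yb of centre 0.4823749052759678 -0.38086303625181844
pointed 77
[[ 0.4634 -0.7493  0.0997]
 [ 0.4643 -0.4019  0.222 ]
 [ 0.474  -0.3905  0.2295]
 [ 0.484  -0.3838  0.2393]
 [ 0.6356 -0.3807  0.242 ]]
square 170
[[ 0.4637 -0.2152  0.233 ]
 [ 0.4643 -0.21    0.2354]
 [ 0.4709 -0.1953  0.2438]
 [ 0.4817 -0.1832  0.2516]
 [ 0.4841 -0.1823  0.2532]]
```

```bash
python3 - <<'E'
from h import *
from rig import robot
c=pickle.load(open("side.pkl","rb")); B=np.load("B.npy")
yaw=np.radians(56.8); x=np.array([np.cos(yaw),np.sin(yaw),0]); y=np.array([-x[1],x[0],0])
# lip region extents
m=np.zeros((420,560),np.uint8); cv2.fillPoly(m,[np.array([[235+a/4,120+b/4] for a,b in [(131,325),(308,216),(364,322),(193,458)]]).round().astype(int)],1)
Q=B[m>0]; print(np.percentile(Q,[0,1,3,50,97,99,100],axis=0).round(4))
for a,b in [(193,456),(196,450),(230,432),(280,392),(330,352),(362,325)]: print(a,b,B[int(round(120+b/4)),int(round(235+a/4))].round(4))
xb,yb=0.45,-0.294
for pitch in(-30,-15,0,15,30,45):   # positive=pointing down
  for roll in(0,90,180,270):
    r=R.from_euler('ZYX',[56.8,pitch,roll],degrees=True)
    out=[]
    for xx,z in((xb-.08,.1),(xb+.025,.1),(xb+.025,.24)):
        q=robot.ik(x*xx+y*yb+[0,0,z],r.as_rotvec()); out.append(None if q is None else np.round(q,2).tolist())
    if any(out): print(pitch,roll,out)
E
```

```text
[[ 0.084  -0.6517 -0.0029]
 [ 0.462  -0.3956  0.1244]
 [ 0.4628 -0.3753  0.1269]
 [ 0.4803 -0.2893  0.1519]
 [ 0.4974 -0.2211  0.1772]
 [ 0.4989 -0.2187  0.1782]
 [ 0.6104  0.373   0.515 ]]
193 456 [ 0.4626 -0.2186  0.1227]
196 450 [ 0.4632 -0.2227  0.1248]
230 432 [ 0.4608 -0.246   0.1234]
280 392 [ 0.4608 -0.2923  0.1247]
330 352 [ 0.4637 -0.3484  0.123 ]
362 325 [ 0.5883 -0.6292 -0.0017]
-30 0 [[-0.55, 0.9, 2.15, 1.66, 2.09, 1.67], [-0.22, 0.89, 2.08, 2.02, 2.03, 1.75], [-0.22, 0.46, 2.21, 2.12, 1.88, 2.03]]
-30 180 [[-0.55, 0.9, 2.15, 1.66, 2.09, -1.47], [-0.22, 0.89, 2.08, 2.02, 2.03, -1.39], [-0.22, 0.46, 2.21, 2.12, 1.88, -1.11]]
-30 270 [[-0.55, 0.9, 2.15, 1.66, 2.09, 0.1], [-0.22, 0.89, 2.08, 2.02, 2.03, 0.18], [-0.22, 0.46, 2.21, 2.12, 1.88, 0.46]]
-15 0 [[-0.67, 0.62, 2.27, 1.56, 1.85, 1.84], [-0.32, 0.63, 2.21, 1.9, 1.74, 1.87], [-0.32, 0.16, 2.28, 1.94, 1.61, 2.25]]
-15 90 [None, None, [-0.32, 0.16, 2.28, 1.94, 1.61, -2.47]]
-15 180 [[-0.67, 0.62, 2.27, 1.56, 1.85, -1.3], [-0.32, 0.63, 2.21, 1.9, 1.74, -1.27], [-0.32, 0.16, 2.28, 1.94, 1.61, -0.9]]
-15 270 [[-0.67, 0.62,
[... 1077 characters left out ...]
.19, 1.22, 1.04, -1.86], [-0.22, -0.34, 2.03, 1.06, 1.2, -1.5]]
30 180 [[-0.55, -0.24, 2.27, 1.11, 1.32, -0.39], [-0.22, -0.13, 2.19, 1.22, 1.04, -0.29], [-0.22, -0.34, 2.03, 1.06, 1.2, 0.07]]
30 270 [[-0.55, -0.24, 2.27, 1.11, 1.32, 1.18], [-0.22, -0.13, 2.19, 1.22, 1.04, 1.28], [-0.22, -0.34, 2.03, 1.06, 1.2, 1.64]]
45 90 [[-0.36, -0.32, 2.16, 0.82, 1.23, -1.62], [-0.07, -0.18, 2.05, 0.83, 1.0, -1.44], [-0.07, -0.3, 1.86, 0.72, 1.23, -1.19]]
45 180 [[-0.36, -0.32, 2.16, 0.82, 1.23, -0.05], [-0.07, -0.18, 2.05, 0.83, 1.0, 0.13], [-0.07, -0.3, 1.86, 0.72, 1.23, 0.38]]
45 270 [[-0.36, -0.32, 2.16, 0.82, 1.23, 1.52], [-0.07, -0.18, 2.05, 0.83, 1.0, 1.71], [-0.07, -0.3, 1.86, 0.72, 1.23, 1.95]]
```

```bash
python3 - <<'E'
from h import *
from rig import robot
B=np.load("B.npy")
print("rows xb, cols yb max z(mm)")
ys=np.arange(-.60,-.05,.05); print(ys.round(2))
for xx in np.arange(.05,.46,.05):
    o=[]
    for yy in ys:
        m=(abs(B[...,0]-xx)<.025)&(abs(B[...,1]-yy)<.025)&(B[...,2]<.45); o.append(int(1000*np.percentile(B[...,2][m],98)) if m.sum()>3 else -99)
    print(xx.round(2),o)
o=robot.get_state()['eef_rot']
for p in ([.14,.28,.35],[.16,.32,.35],[.18,.36,.35],[.2,.4,.4]): print(p,robot.ik(p,o))
E
```

```text
rows xb, cols yb max z(mm)
[-0.6  -0.55 -0.5  -0.45 -0.4  -0.35 -0.3  -0.25 -0.2  -0.15 -0.1 ]
0.05 [73, 62, 0, 14, 14, 15, 14, 1, 0, -99, 175]
0.1 [66, 55, 20, 16, 15, 92, 15, 13, 1, 0, -99]
0.15 [13, 222, 172, 100, 95, 96, 95, 14, 0, 0, -99]
0.2 [14, 14, -99, 97, 96, 96, 96, 95, 14, 0, 0]
0.25 [-99, -99, -99, 96, 96, 96, 96, 95, 14, 0, 0]
0.3 [14, 14, -99, -99, 96, 96, 95, 14, 11, 1, 0]
0.35 [14, 14, 15, 14, 15, 92, 14, 0, 0, 0, 0]
0.4 [30, 14, 14, 14, 14, 7, 0, 5, 1, 0, 0]
0.45 [304, 0, 14, 35, 239, 144, 143, 143, 253, 45, 8]
[0.14, 0.28, 0.35] [ 9.25610451e-01 -4.18170675e-01  1.51710082e+00 -2.60346917e-04
  2.04470697e+00 -2.16480995e-01]
[0.16, 0.32, 0.35] [ 9.48462830e-01 -3.19778422e-01  1.45100855e+00 -2.04495418e-04
  2.01241175e+00 -1.93597250e-01]
[0.18, 0.36, 0.35] [ 9.66187840e-01 -2.21555325e-01  1.37652399e+00 -1.62510562e-04
  1.98867618e+00 -1.75850827e-01]
[0.2, 0.4, 0.4] [ 9.80341302e-01 -9.51975799e-02  1.16684008e+00 -1.36222193e-04
  2.07200424e+00 -1.61696897e-01]
```

A stand about 96 mm high sits right in front of the box, so the hand has to come in over it, leaning about 30° down. Next I retract, swing round, shut the fingers and go to a pre-pose in front of the lip.

```bash
cat >> h.py <<'E'
yaw=np.radians(56.8); X=np.array([np.cos(yaw),np.sin(yaw),0]); Y=np.array([-X[1],X[0],0])
ORI=R.from_euler('ZYX',[56.8,30,180],degrees=True).as_rotvec()
F=R.from_rotvec(ORI).apply([1,0,0])
def W(xb,yb,z): return X*xb+Y*yb+np.array([0,0,z])
def toB(p): return np.array([p@X,p@Y,p[2]])
TGT=W(.478,-.297,.088)   # under lip with clearance
PRE=TGT-.12*F
def snap(robot,n,name):
    c=robot.read_camera(n); pickle.dump(c,open(name+".pkl","wb")); cv2.imwrite(f"pics/{name}.png",cv2.cvtColor(c["pixels"],cv2.COLOR_RGB2BGR)); return c
E
python3 - <<'E'
from h import *
from rig import robot
o=robot.get_state()['eef_rot']
robot.move_straight([.16,.32,.35],speed=.2)
q=robot.get_state()['joint_pos'].copy(); q[0]=0.0; robot.goto_joints(q)
robot.grab()
print(robot.get_state()['tool_pos'],robot.get_state()['contact_force'])
robot.reach(PRE+[0,0,.12],ORI)
s=robot.get_state(); print(s['t'],toB(s['tool_pos']),s['joint_pos'].round(2),s['contact_force'].round(2))
snap(robot,"side","side1"); snap(robot,"top","top1")
a=cv2.imread("pics/side1.png"); b=cv2.imread("pics/top1.png")
cv2.imwrite("pics/v1.png",np.vstack([cv2.resize(a[100:310,200:480],(560,420))[:300],cv2.resize(b[60:270,200:480],(560,420))[:300]]))
E
```

```text
[0.35353288 0.05661651 0.3488075 ] [0.04616253 0.68092362 0.08821828]
4.45 [ 0.37404765 -0.29718094  0.26874066] [-0.53 -0.45  2.05  1.05  1.52  0.  ] [-0.03  0.   -0.43]
```

View pics/v1.png

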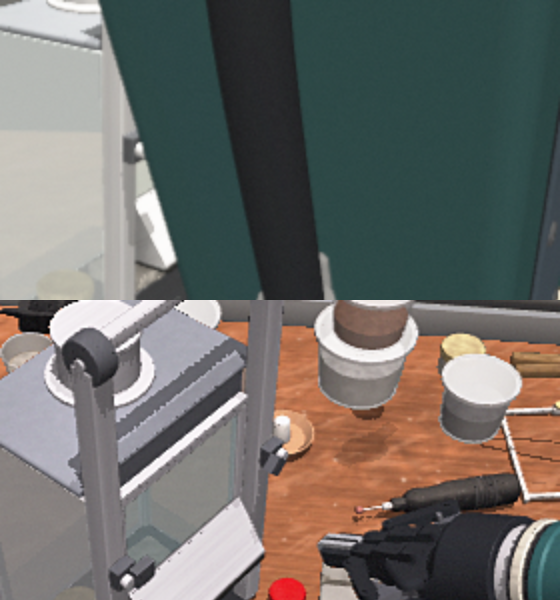

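The upper half (side view) is blocked by the arm. The lower half (top view) shows the hand in front of the lip, with clear space around it; the pointed clip is at about top pixel (336,138). I'll enlarge both clip views to fix the tip.

```bash
python3 - <<'E'
from h import *
a=cv2.imread("pics/side0.png")[134:164,315:343]; b=cv2.imread("pics/top1.png")[123:153,322:350]
f=lambda i:cv2.resize(i,None,fx=14,fy=14,interpolation=cv2.INTER_CUBIC)
cv2.imwrite("pics/v2.png",np.hstack([f(a),f(b)]))
t=pickle.load(open("top1.pkl","rb")); P=cloud(t); Bt=np.stack([P@X,P@Y,P[...,2]],-1)
s=pickle.load(open("side.pkl","rb")); P=cloud(s); Bs=np.stack([P@X,P@Y,P[...,2]],-1)
for n,Bq,c,(u0,u1,v0,v1) in(("top",Bt,t,(328,346,128,150)),("side",Bs,s,(320,335,138,160))):
    d=c["pixels"][v0:v1,u0:u1].max(-1)<100; q=Bq[v0:v1,u0:u1]; d&=(q[...,0]<.486)&(q[...,0]>.455)
    print(n,d.sum(),np.percentile(q[d],[0,5,50,95,100],axis=0).round(4).tolist())
    vv,uu=np.nonzero(d)
    for i in np.argsort(-q[d][:,1])[:10]: print(uu[i]+u0,vv[i]+v0,q[d][i].round(4))
E
```

```text
top 79 [[0.4647, -0.4111, 0.2194], [0.4652, -0.4049, 0.2235], [0.476, -0.3918, 0.2363], [0.4855, -0.3841, 0.2435], [0.4859, -0.3831, 0.246]]
333 140 [ 0.474  -0.3831  0.2412]
336 145 [ 0.4664 -0.3832  0.2331]
332 142 [ 0.4759 -0.3832  0.2349]
336 146 [ 0.4667 -0.3839  0.2298]
337 144 [ 0.465  -0.3841  0.2359]
337 145 [ 0.4652 -0.3846  0.2328]
337 143 [ 0.4656 -0.3846  0.2377]
337 146 [ 0.465  -0.3847  0.2303]
337 147 [ 0.4653 -0.3854  0.227 ]
338 143 [ 0.4647 -0.3866  0.2368]
side 78 [[0.463, -0.4128, 0.2204], [0.4637, -0.4037, 0.2219], [0.4732, -0.3906, 0.2304], [0.4846, -0.3815, 0.2402], [0.4859, -0.3772, 0.2435]]
327 152 [ 0.4664 -0.3772  0.2326]
325 152 [ 0.4724 -0.3805  0.2304]
324 151 [ 0.4752 -0.3813  0.2317]
328 153 [ 0.4662 -0.3814  0.2294]
329 152 [ 0.4642 -0.3815  0.2318]
326 152 [ 0.4709 -0.3818  0.2304]
329 153 [ 0.4644 -0.3821  0.2295]
325 153 [ 0.4739 -0.3835  0.2272]
326 153 [ 0.4719 -0.3839  0.2275]
330 151 [ 0.4635 -0.384   0.2333]
```

View pics/v2.png

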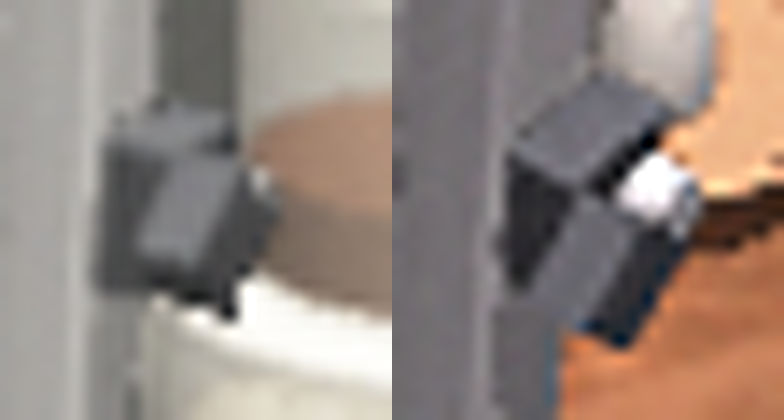

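The nose is a symmetric wedge. Its tip is at about side pixel (326.5,152) and top pixel (333.5,145), and both views give z ≈ 0.231. That is also the clip's mid-height (0.2195 to 0.2435). Going in under the lip and feeling for contact.

```bash
python3 - <<'E'
from h import *
from rig import robot
s=pickle.load(open("side.pkl","rb")); t=pickle.load(open("top1.pkl","rb"))
A=np.array([ray(s,326.5,152),-ray(t,333.5,145)]).T; k=np.linalg.lstsq(A,t["origin"]-s["origin"],rcond=None)[0]
p1=s["origin"]+k[0]*A[:,0]; p2=t["origin"]-k[1]*A[:,1]; print("tip tri",toB(p1).round(4),toB(p2).round(4))
robot.move_straight(PRE,speed=.12)
robot.move_straight(TGT,speed=.1)
st=robot.get_state(); f0=st['contact_force']; print(st['t'],toB(st['tool_pos']).round(4),f0.round(2))
z=TGT[2]
for i in range(14):
    z+=.003; robot.move_straight(W(.478,-.297,z),speed=.03)
    st=robot.get_state(); f=st['contact_force']-f0; print(round(st['t'],2),st['tool_pos'][2].round(4),toB(f).round(2))
    if f[2]<-1.5: break
snap(robot,"top","top2")
cv2.imwrite("pics/v3.png",cv2.resize(cv2.imread("pics/top2.png")[110:260,230:400],None,fx=3.5,fy=3.5,interpolation=cv2.INTER_CUBIC))
E
```

```text
tip tri [ 0.4705 -0.3831  0.2301] [ 0.4716 -0.3826  0.2303]
7.05 [ 0.4779 -0.2973  0.0883] [ 0.27 -0.55  0.13]
7.3 0.0917 [ 0.63 -0.38 -0.18]
7.55 0.0944 [ 0.32  0.62 -1.02]
7.8 0.0973 [ 0.11 -0.02 -1.31]
8.05 0.1003 [ 1.11  0.5  -0.21]
8.3 0.1033 [-0.14  0.38 -0.  ]
8.55 0.1063 [ 0.22  1.28 -1.18]
8.8 0.1093 [-0.11  0.75 -0.69]
9.05 0.1123 [ 0.4   1.3  -0.34]
9.3 0.1153 [ 0.51  0.13 -0.16]
9.55 0.1183 [0.78 1.03 0.03]
9.8 0.1213 [ 0.9   1.14 -0.46]
10.05 0.1243 [ 0.01  0.62 -0.33]
10.3 0.1273 [0.37 0.29 0.01]
10.55 0.1303 [-0.4   0.86  0.54]
```

View pics/v3.png

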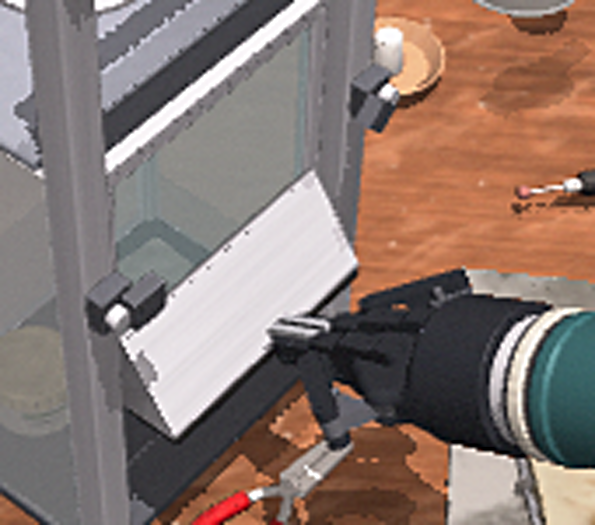

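The view shows the fingertips at about (300,330), drawn over the lip's front edge with no force felt. I'll compare the depth of the fingertip with the lip, and with its earlier position.

```bash
python3 - <<'E'
from h import *
from rig import robot
st=robot.get_state(); print(st['opening'],toB(st['tool_pos']).round(4),st['contact_force'].round(2),R.from_rotvec(st['eef_rot']).apply([1,0,0])@np.array([X,Y,[0,0,1]]).T)
for n in("top1","top2"):
    t=pickle.load(open(n+".pkl","rb")); P=cloud(t); B=np.stack([P@X,P@Y,P[...,2]],-1)
    np.save(n+"B.npy",B)
    for yb in(-.24,-.36):   # lip profile
        m=(abs(B[...,1]-yb)<.006)&(B[...,0]>.45)&(B[...,0]<.52)&(B[...,2]>.08)&(B[...,2]<.26)
        q=B[m]; q=q[np.argsort(q[:,0])]; print(n,yb,len(q),q[::max(1,len(q)//14)][:,[0,2]].round(3).tolist())
B=np.load("top2B.npy")
for a,b in((275,330),(285,330),(295,325),(305,325),(320,325),(285,340),(300,350),(265,330)): 
    u,v=230+a/3.5,110+b/3.5; print(a,b,B[int(round(v)),int(round(u))].round(4))
t=pickle.load(open("top2.pkl","rb")); print("TCP px in v3",[(p-o)*3.5 for p,o in zip(proj(t,st['tool_pos']),(230,110))])
E
```

```text
-7.710735678181692e-05 [ 0.478  -0.2971  0.1301] [ 0.45  0.06 -1.4 ] [ 8.66054945e-01 -1.60671114e-04 -4.99948804e-01]
top1 -0.24 284 [[0.462, 0.127], [0.466, 0.13], [0.471, 0.133], [0.475, 0.138], [0.479, 0.146], [0.483, 0.154], [0.487, 0.156], [0.491, 0.169], [0.495, 0.171], [0.498, 0.175], [0.505, 0.244], [0.505, 0.241], [0.506, 0.212], [0.506, 0.239], [0.507, 0.241]]
top1 -0.36 291 [[0.462, 0.127], [0.467, 0.129], [0.471, 0.133], [0.475, 0.144], [0.48, 0.156], [0.486, 0.155], [0.49, 0.162], [0.495, 0.169], [0.5, 0.181], [0.504, 0.259], [0.504, 0.199], [0.505, 0.215], [0.505, 0.223], [0.505, 0.206], [0.506, 0.252]]
top2 -0.24 277 [[0.462, 0.123], [0.466, 0.128], [0.469, 0.136], [0.474, 0.143], [0.479, 0.147], [0.483, 0.154], [0.488, 0.161], [0.49, 0.165], [0.494, 0.171], [0.499, 0.174], [0.505, 0.229], [0.505, 0.245], [0.505, 0.231], [0.506, 0.252], [0.506, 0.221]]
top2 -0.36 298 [[0.461, 0.126], [0.467, 0.127], [0.472, 0.138], [0.477, 0.144], [0.483, 0.157], [0.487, 0.157], [0.492, 0.169], [0.497, 0.175], [0.502, 0.18], [0.504, 0.222], [0.505, 0.21], [0.505, 0.231], [0.505, 0.189], [0.506, 0.256], [0.507, 0.221]]
275 330 [ 0.4529 -0.2899  0.1582]
285 330 [ 0.4485 -0.2902  0.1614]
295 325 [ 0.4451 -0.295   0.1626]
305 325 [ 0.4399 -0.2973  0.1645]
320 325 [ 0.4315 -0.2983  0.1702]
285 340 [ 0.4455 -0.2867  0.1582]
300 350 [ 0.4318 -0.2842  0.1627]
265 330 [ 0.461  -0.2912  0.1505]
TCP px in v3 [np.float64(248.13543771115022), np.float64(330.63938774151126)]
```

```bash
python3 - <<'E'
from h import *
B=np.load("top2B.npy"); t=pickle.load(open("top2.pkl","rb"))
for yb in(-.290,-.304):
    m=(abs(B[...,1]-yb)<.004)&(B[...,0]>.40)&(B[...,0]<.51)&(B[...,2]>.08)&(B[...,2]<.3)
    q=B[m]; q=q[np.argsort(q[:,0])]; print(yb,len(q),q[::max(1,len(q)//30)][:,[0,2]].round(3).tolist())
im=cv2.imread("pics/top2.png")[185:225,290:335]
cv2.imwrite("pics/v4.png",cv2.resize(im,None,fx=14,fy=14,interpolation=cv2.INTER_CUBIC))
E
```

```text
-0.29 368 [[0.401, 0.195], [0.408, 0.19], [0.413, 0.166], [0.423, 0.179], [0.432, 0.169], [0.437, 0.166], [0.445, 0.16], [0.45, 0.154], [0.456, 0.155], [0.464, 0.131], [0.468, 0.136], [0.472, 0.134], [0.475, 0.142], [0.48, 0.149], [0.483, 0.154], [0.488, 0.166], [0.491, 0.169], [0.495, 0.169], [0.499, 0.178], [0.502, 0.297], [0.504, 0.238], [0.504, 0.239], [0.504, 0.28], [0.505, 0.248], [0.505, 0.24], [0.505, 0.222], [0.505, 0.242], [0.506, 0.234], [0.506, 0.207], [0.506, 0.253], [0.506, 0.188]]
-0.304 306 [[0.4, 0.186], [0.403, 0.193], [0.408, 0.188], [0.414, 0.182], [0.418, 0.181], [0.424, 0.174], [0.431, 0.169], [0.444, 0.162], [0.461, 0.151], [0.473, 0.139], [0.477, 0.141], [0.479, 0.148], [0.483, 0.155], [0.487, 0.157], [0.49, 0.164], [0.493, 0.169], [0.497, 0.176], [0.5, 0.176], [0.502, 0.179], [0.503, 0.232], [0.504, 0.267], [0.504, 0.19], [0.505, 0.266], [0.505, 0.279], [0.505, 0.192], [0.505, 0.18], [0.505, 0.281], [0.506, 0.236], [0.506, 0.217], [0.506, 0.243], [0.506, 0.255]]
```

View pics/v4.png

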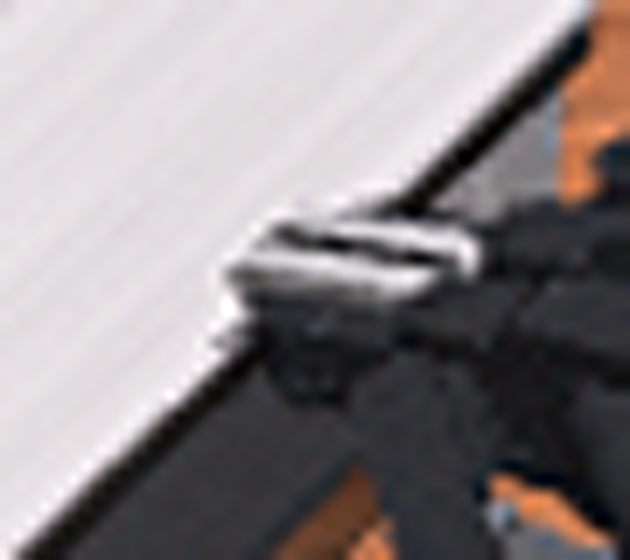

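The tips seem to end where they meet the lip face. I'll project two candidates to see which fits: fingers inside the lip, or fingers ending short of it.

```bash
python3 - <<'E'
from h import *
t=pickle.load(open("top2.pkl","rb"))
pp=lambda xb,yb,z:tuple(np.round([(a-o)*14 for a,o in zip(proj(t,W(xb,yb,z)),(290,185))],0))
n=np.array([np.sin(np.pi/6),np.cos(np.pi/6)]); f=np.array([np.cos(np.pi/6),-np.sin(np.pi/6)])
for back in(0,.01,.02):
  for yb in(-.283,-.297,-.311):
    c=np.array([.478,.130])-back*f
    print(back,yb,"top corner",pp(*(c+.011*n)[[0]],yb,(c+.011*n)[1]),"bottom",pp((c-.011*n)[0],yb,(c-.011*n)[1]))
for yb in(-.22,-.283,-.311,-.37): print("lip edge",yb,pp(.461,yb,.122), "slope pt",pp(.4756,yb,.145))
E
```

```text
0 -0.283 top corner (np.float64(57.0), np.float64(270.0)) bottom (np.float64(118.0), np.float64(397.0))
0 -0.297 top corner (np.float64(122.0), np.float64(210.0)) bottom (np.float64(182.0), np.float64(336.0))
0 -0.311 top corner (np.float64(187.0), np.float64(151.0)) bottom (np.float64(245.0), np.float64(277.0))
0.01 -0.283 top corner (np.float64(106.0), np.float64(279.0)) bottom (np.float64(166.0), np.float64(406.0))
0.01 -0.297 top corner (np.float64(171.0), np.float64(218.0)) bottom (np.float64(231.0), np.float64(345.0))
0.01 -0.311 top corner (np.float64(236.0), np.float64(158.0)) bottom (np.float64(294.0), np.float64(285.0))
0.02 -0.283 top corner (np.float64(156.0), np.float64(288.0)) bottom (np.float64(216.0), np.float64(416.0))
0.02 -0.297 top corner (np.float64(221.0), np.float64(227.0)) bottom (np.float64(280.0), np.float64(354.0))
0.02 -0.311 top corner (np.float64(286.0), np.float64(166.0)) bottom (np.float64(344.0), np.float64(294.0))
lip edge -0.22 (np.float64(-117.0), np.float64(717.0)) slope pt (np.float64(-203.0), np.float64(557.0))
lip edge -0.283 (np.float64(182.0), np.float64(432.0)) slope pt (np.float64(102.0), np.float64(274.0))
lip edge -0.311 (np.float64(309.0), np.float64(311.0)) slope pt (np.float64(232.0), np.float64(153.0))
lip edge -0.37 (np.float64(567.0), np.float64(66.0)) slope pt (np.float64(495.0), np.float64(-91.0))
```

```bash
python3 - <<'E'
from h import *
t=pickle.load(open("top1.pkl","rb")); im=cv2.imread("pics/top1.png")
u,v=map(int,proj(t,W(.374,-.297,.2687))); print(u,v)
c=cv2.resize(im[v-25:v+35,u-20:u+60],None,fx=9,fy=9,interpolation=cv2.INTER_CUBIC)
n=np.array([np.sin(np.pi/6),np.cos(np.pi/6)])
def mk(xb,yb,z,col): 
    a,b=proj(t,W(xb,yb,z)); cv2.circle(c,(int((a-u+20.5)*9),int((b-v+25.5)*9)),4,col,-1)
mk(.374,-.297,.2687,(0,0,255))
f=np.array([.866,-.5])
for k,col in((0,(0,255,0)),(.02,(255,0,0)),(.04,(255,255,0))):
    for s in(1,-1): mk(.374-k*f[0]+s*.011*n[0],-.297,.2687-k*f[1]+s*.011*n[1],col)
cv2.imwrite("pics/v5.png",c)
a=cv2.cvtColor(im,6).astype(np.float32); b=cv2.cvtColor(cv2.imread("pics/top2.png"),6).astype(np.float32)
for r in((160,220,262,305),(150,200,312,336),(120,150,325,350)):
    s=np.s_[r[0]:r[1],r[2]:r[3]]; print(r,cv2.phaseCorrelate(a[s],b[s],cv2.createHanningWindow((r[3]-r[2],r[1]-r[0]),cv2.CV_32F)), abs(a[s]-b[s]).mean())
E
```

```text
350 183
(160, 220, 262, 305) ((0.47934095849092273, 0.0501817344962916), 0.9851270153787401) 5.133721
(150, 200, 312, 336) ((0.01915012089692958, -0.003775176571053862), 1.0650378183523814) 2.0465665
(120, 150, 325, 350) ((0.47243760258146317, 0.07096418560945672), 1.0321164876619975) 1.7195202
```

View pics/v5.png

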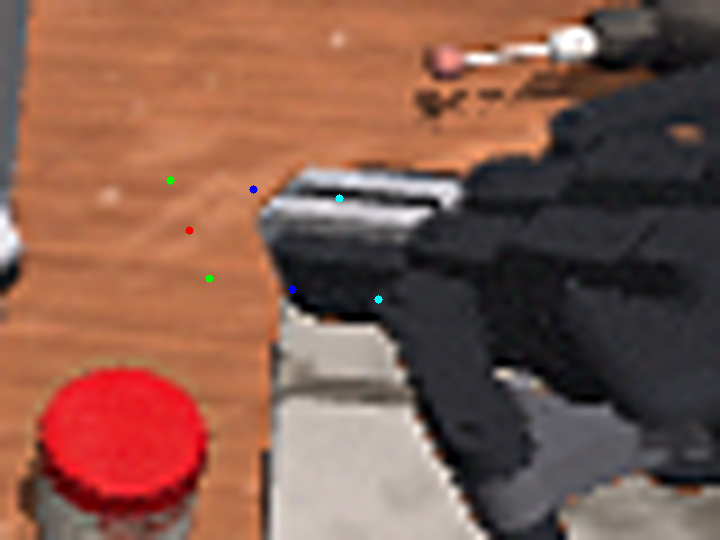

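The picture shows that the real fingertips end about 22 mm short of the nominal TCP (the red dot) along the tool axis, so the fingers went up just in front of the lip, and phase correlation gives no lip movement. I'll back off, go lower, reach about 16 mm farther in and lift again.

```bash
python3 - <<'E'
from h import *
from rig import robot
T2=TGT+.017*F; b=toB(T2); print(b)
p=robot.get_state()['tool_pos']
robot.move_straight(p-.05*X,speed=.12)
robot.move_straight(T2-.08*F,speed=.12)
robot.move_straight(T2,speed=.08)
st=robot.get_state(); f0=st['contact_force']; print(st['t'],f0.round(2))
z=b[2]
while z<.113:
    z+=.005; robot.move_straight(W(b[0],b[1],z),speed=.04)
    f=np.mean([ (robot.dwell(.02),robot.get_state()['contact_force'])[1] for _ in range(4)],0)-f0
    print(round(robot.get_state()['t'],2),round(z,4),toB(f).round(2))
snap(robot,"top","top3")
a=cv2.cvtColor(cv2.imread("pics/top1.png"),6).astype(np.float32); c=cv2.cvtColor(cv2.imread("pics/top3.png"),6).astype(np.float32)
s=np.s_[150:200,312:336]; print(cv2.phaseCorrelate(a[s],c[s],cv2.createHanningWindow((24,50),cv2.CV_32F)))
cv2.imwrite("pics/v6.png",cv2.resize(cv2.imread("pics/top3.png")[110:260,230:400],None,fx=3.5,fy=3.5,interpolation=cv2.INTER_CUBIC))
E
```

```text
[ 0.49272243 -0.297       0.0795    ]
12.5667 [ 0.61 -0.44  0.43]
12.91 0.0845 [ 0.34  0.32 -0.84]
13.25 0.0895 [-0.52  1.04 -0.96]
13.59 0.0945 [-3.29  1.49 -2.04]
13.93 0.0995 [-3.97  2.08 -2.12]
14.28 0.1045 [-2.51  1.56 -1.92]
14.62 0.1095 [-2.57  1.57 -1.83]
14.96 0.1145 [-2.6   1.44 -1.97]
((0.3439389728004585, -8.061247640341868), 0.7694831504424413)
```

View pics/v6.png

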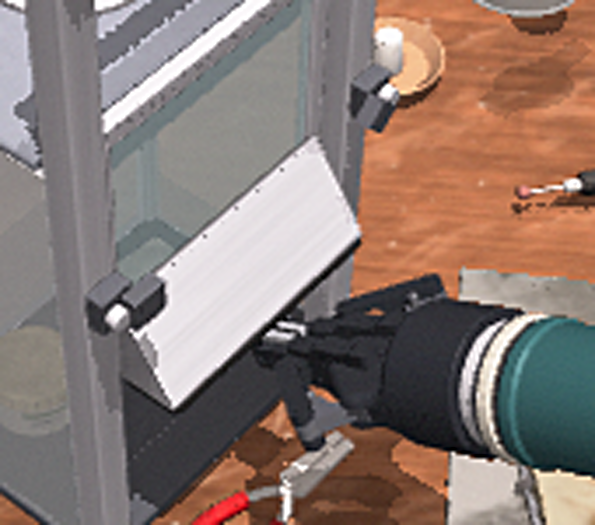

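The lip is up (edge about 8 px higher) with the fingertips under it at (285,330). The clips and pots have not moved. I'll raise it most of the way and measure from the lip's sloped face.

```bash
cat >> h.py <<'E'
def lipz(c,guess):
    "height of sloped face (60 over 40) extrapolated to its front edge xb=.461, by depth; and top end of slope"
    P=cloud(c); B=np.stack([P@X,P@Y,P[...,2]],-1)
    m=(B[...,1]<-.225)&(B[...,1]>-.37)&(B[...,0]>.465)&(B[...,0]<.498)&(c["pixels"].min(-1)>150)
    r=B[...,2]-1.5*(B[...,0]-.461); m&=abs(r-guess)<.02
    return np.median(r[m]),m.sum()
E
python3 - <<'E'
from h import *
from rig import robot
for n,g in(("side",.122),("top1",.122),("top3",.143)): print(n,lipz(pickle.load(open(n+".pkl","rb")),g))
b=toB(TGT+.017*F)
for z in(.15,.19):
    robot.move_straight(W(b[0],b[1],z),speed=.04); st=robot.get_state(); print(round(st['t'],2),st['tool_pos'][2],toB(st['contact_force']).round(2))
c=snap(robot,"top","top4"); print("top4",lipz(c,.219))
cv2.imwrite("pics/v7.png",cv2.resize(cv2.imread("pics/top4.png")[90:240,230:400],None,fx=3.5,fy=3.5,interpolation=cv2.INTER_CUBIC))
E
```

```text
side (np.float64(0.12353030794673023), np.int64(1463))
top1 (np.float64(0.12096974612877628), np.int64(1764))
top3 (np.float64(0.1470200117705433), np.int64(1781))
16.05 0.1505350287381773 [-2.2   0.26 -0.57]
17.2 0.19048464832974 [-1.96  0.67 -0.41]
top4 (np.float64(0.22287063102828603), np.int64(2104))
```

View pics/v7.png

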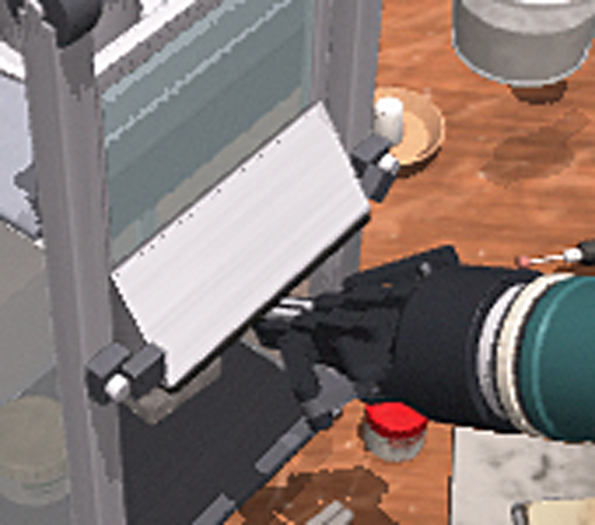

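```bash
python3 - <<'E'
from h import *
t=pickle.load(open("top4.pkl","rb")); P=cloud(t); B=np.stack([P@X,P@Y,P[...,2]],-1); g=t["pixels"].max(-1)
for yb in(-.25,-.34,-.36):
    u,v=map(round,proj(t,W(.461,yb,.2225))); print(yb,(u,v))
    for k in range(-4,7): print("  ",v+k,g[v+k,u],B[v+k,u].round(4))
E
```

```text
-0.25 (292, 192)
   188 134 [ 0.4649 -0.2548  0.226 ]
   189 42 [ 0.4645 -0.2544  0.2241]
   190 28 [ 0.4635 -0.2532  0.2231]
   191 40 [ 0.4638 -0.2535  0.22  ]
   192 128 [ 0.5681 -0.377   0.0278]
   193 124 [ 0.5694 -0.3785  0.0219]
   194 105 [ 0.567  -0.3756  0.023 ]
   195 102 [ 0.5673 -0.376   0.0189]
   196 104 [ 0.5668 -0.3754  0.0163]
   197 77 [ 0.5671 -0.3758  0.0121]
   198 56 [ 0.5654 -0.3738  0.0118]
-0.34 (324, 163)
   159 190 [ 0.4647 -0.3454  0.227 ]
   160 60 [ 0.4623 -0.3422  0.2285]
   161 27 [ 0.4628 -0.343   0.225 ]
   162 5 [ 0.4628 -0.3434  0.222 ]
   163 126 [ 0.4956 -0.3903  0.1597]
   164 128 [ 0.4946 -0.389   0.1585]
   165 123 [ 0.4959 -0.3912  0.153 ]
   166 122 [ 0.4952 -0.3904  0.1512]
   167 123 [ 0.4954 -0.3909  0.1477]
   168 122 [ 0.4947 -0.3901  0.1459]
   169 123 [ 0.4943 -0.3899  0.1434]
-0.36 (330, 157)
   153 208 [ 0.4649 -0.3634  0.2284]
   154 115 [ 0.4638 -0.3621  0.2276]
   155 44 [ 0.4632 -0.3615  0.2258]
   156 24 [ 0.4627 -0.361   0.2239]
   157 49 [ 0.462  -0.3602  0.2225]
   158 110 [ 0.4882 -0.3991  0.1719]
   159 109 [ 0.4893 -0.401   0.1668]
   160 104 [ 0.4888 -0.4006  0.1646]
   161 102 [ 0.4887 -0.4007  0.1617]
   162 103 [ 0.4883 -0.4004  0.1594]
   163 101 [ 0.4897 -0.4027  0.1537]
```

The dark strip is the lip's front face, and its bottom puts the underside at about 0.2205–0.222. The tip is at 0.2303, so I'll raise 9 mm, withdraw along the tool axis, park clear and check.

```bash
python3 - <<'E'
from h import *
from rig import robot
b=toB(TGT+.017*F)
robot.move_straight(W(b[0],b[1],.1992),speed=.03); robot.dwell(.2)
robot.move_straight(W(b[0],b[1],.183),speed=.08)
robot.move_straight(W(b[0],b[1],.183)-.13*F,speed=.12)
c=snap(robot,"top","top5"); print("top5 slope",lipz(c,.232),robot.get_state()['t'],robot.get_state()['contact_force'])
P=cloud(c); B=np.stack([P@X,P@Y,P[...,2]],-1); g=c["pixels"].max(-1)
for yb in(-.25,-.30,-.34,-.36):
    u,v=map(round,proj(c,W(.462,yb,.230))); col=[(int(g[v+k,u]),B[v+k,u].round(4).tolist()) for k in range(-4,4) if B[v+k,u,0]<.47]; print(yb,col[-2:])
d=(g[110:165,320:350]<100)&(abs(B[110:165,320:350,0]-.475)<.011)&(B[110:165,320:350,1]<-.375); print("clip",np.percentile(B[110:165,320:350][d],[3,50,97],axis=0).round(4))
cv2.imwrite("pics/v8.png",cv2.resize(cv2.imread("pics/top5.png")[90:240,230:400],None,fx=3.5,fy=3.5,interpolation=cv2.INTER_CUBIC))
E
```

```text
top5 slope (np.float64(0.23181370727287182), np.int64(2154)) 19.5417 [-0.25202556  0.79184832 -0.08993877]
-0.25 [(28, [0.463, -0.2499, 0.2344]), (24, [0.4618, -0.2485, 0.234])]
-0.3 [(27, [0.4629, -0.302, 0.2346]), (13, [0.4628, -0.3021, 0.232])]
-0.34 [(17, [0.4611, -0.337, 0.2361]), (58, [0.4624, -0.3392, 0.2308])]
-0.36 [(32, [0.4622, -0.3592, 0.2361]), (17, [0.4623, -0.3596, 0.233])]
clip [[ 0.4648 -0.4082  0.2253]
 [ 0.4662 -0.3923  0.2376]
 [ 0.4798 -0.3834  0.2441]]
```

View pics/v8.png

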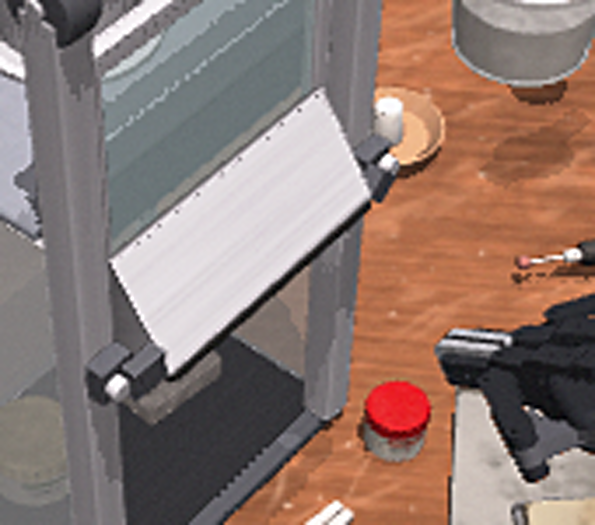

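The view shows the window standing up, the hand well clear at (480,350), the clip in place at (378,165) and the pots where they were. The underside reads about 0.230–0.231 against a tip height of 0.230–0.2315. Handing in.

```bash
python3 - <<'E'
from rig import robot
print(robot.get_state()['qvel'].round(3)); robot.job_done(); print(robot.get_state()['t'])
E
```

```text
[ 0.005  0.003  0.     0.002  0.    -0.   ]
the job is handed in; nothing more can be done
the job is handed in; nothing more can be done
```

I pushed the window up from beneath the lip with the shut fingertips, drew the hand back along its own axis and handed the job in at about 20 s.

- **Height:** in the last top view the lip's underside read about 0.230–0.231 m. The pointed tip triangulated to 0.230 m from two views; the clip's mid-height gave about 0.2315 m. The gap is about 1–2 mm, against the 10 mm allowed.
- **Clear of everything:** the last picture showed the window standing, the hand well clear and the external force at noise level. The clips, the red-lid pot and the parts of the other items in view looked undisturbed. I did not measure any pot or tool for movement, and the flux pot and the needle file were outside the last crop.

**Failed or disagreed:**
- My first lift missed. The pictures showed the fingertips ending about 22 mm short of the reported TCP, so they rose in front of the lip without touching it. I backed out and reached about 17 mm farther in. The second lift felt contact and raised the window.
- Before the final 9 mm, two estimates of the underside differed by about 2 mm: 0.222 m from contact and 0.2205 m from depth.

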